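# Open the filter bay of the dust extractor

## Task

Press the snap tab on the small bench dust filter fully down, then push the released cover along its guides away from the hose until the filter opening beneath it is completely uncovered, leaving the cover wholly on the unit's deck, not jutting out past its end. Use only the fingertips: do not lift the cover, do not poke the pleated filter, and leave the eraser, the bottle and the wooden type block where they lie.

Things in the scene. Friction and masses are not known exactly. Their poses are not given: they have to be found in the camera images.
- unit: White dust-filter housing, fixed, 124 (x) x 250 (y) mm, deck at 40 mm, side rails to 52.5 mm, 95 mm free between them. Origin: centre of underside; z up; the cover slides towards +y; hose stub (26 mm) on the -y end. In its frame the filter opening spans y -83 to -9, x -37 to 37 mm; the deck ends at y = +125 mm. Behind the cover (y -125 to -92 mm) the deck is bare.
- tab (a joint): Travel of the snap tab in m: 0 standing up (it blocks the cover's front edge), 0.010 fully down; the cover passes freely once it is beyond 0.0085. It gives under about 6 N, has no spring and stays where it is left.
- tab_top (a point): Centre of the top of the snap tab, a grey ribbed block 30 (x) x 40 (y) mm standing 12 mm above the deck in front of the cover, at x = 0, y = +24 mm of the unit, 4 mm from the cover. Fully down its top is 2 mm above the deck. This point moves with the tab.
- cover: Grey slab, 90 mm wide (104 over its flanges), 92 long (y), 16 high, 0.15 kg. Origin: centre of its underside, 4 mm above the deck; axes as the unit's. Rails hold its flanges down with 1.5 mm play. Starts at y = -46 mm of the unit (origin); opening just clear at +37 mm; front edge level with the deck's end at +79 mm. No end stop; friction keeps it where it is pushed.
- cover_back (a point): Middle of the cover's back face (the 90 mm wide, 16 mm high upright face at its -y end, which is pushed), 10 mm above its underside.
- filter: Pleated paper filter lying in the opening under the cover, origin at the unit's origin; its top is 13 mm below the deck.
- eraser: Small eraser 21 x 46 x 12 mm lying on the table on the robot's side of the unit; leave alone.
- bottle: Small bottle 47 x 102 x 47 mm lying on the table beyond the unit; leave alone.
- type_block: Small wooden printing-type block 40 x 27 x 27 mm on the table beyond the unit; leave alone.

How it is judged:
On the way, in this order (a step that is already met when the one before it is completed fails the run):
1. the snap tab is pressed down while the cover is still on its seat (value of joint tab above 0.0085 m and y of cover in the frame of unit below -0.035 m), for 0.1 s.
2. the cover is pushed clear of the filter opening (y of cover in the frame of unit above 0.037 m), for 0.1 s.
At the end, for the whole second after the job is handed in: The tab is down (more than 8.5 of its 10 mm), and the cover lies flat and still in its guides with its origin between +37 mm (opening wholly uncovered) and +79 mm (front edge at the deck's end) along the unit's y (value of joint tab above 0.0085 m and y of cover in the frame of unit between 0.037 and 0.079 m and z of cover in the frame of unit between 0.041 and 0.047 m and angle between cover's own z axis and vertical below 0.06 rad and linear speed of cover below 0.01 m/s); the robot touches nothing.
It fails at once if the cover is lifted out of its guides or tipped (z of cover in the frame of unit above 0.052 m or angle between cover's own z axis and vertical above 0.15 rad).
It fails at once if the pleated filter is poked (contact force between any of the arm, the fingers and filter above 1 N).
It fails at once if the eraser is moved by more than 15 mm (distance of eraser from where it was at the start of the episode above 0.015 m).
It fails at once if the bottle is moved by more than 15 mm (distance of bottle from where it was at the start of the episode above 0.015 m).
It fails at once if the type block is moved by more than 15 mm (distance of type_block from where it was at the start of the episode above 0.015 m).
It also fails if it takes over 35 s, if anything falls off the work surface, if the arm or the gripper's body presses on something with over 40 N, if the wrist force passes 120 N, or if a joint passes its speed limit or range.

## Robot

A 7-joint arm with a two-finger parallel gripper is mounted at the origin on a cart in front of the work surface, level with it; the furniture and walls round the work are solid. World frame = base frame: x ahead of the robot, y to its left, z up, the work surface at z = 0. Lengths are in m, angles in rad, forces in N, time in s.
With the tool pointing down it reaches from about 0.425 to 0.95 m from the base axis. Payload 4.7 kg.
Tool frame: the origin (TCP) lies between the finger pads; the fingertips stand 19 mm ahead of it and the grasp point (between the pads) is the TCP (nose_length is the distance from the TCP to the fingertips, in m); z points along the fingers, y is the line along which they close (so a half turn about z gives the same grasp; the last joint's range is limited). The gripper opens to 85 mm and grips with 20 to 120 N. Pads are 22 mm wide; open, the fingers measure 114 mm over their backs; the gripper's body (76 mm by 85 mm) begins 54 mm behind the grasp point. The pads swing forward as they close: fully open they stand 13 mm farther back than shut.
Start: joints at [1.264, 0.469, -0.049, 1.532, 0.024, 1.141, -0.082], TCP at [0.185, -0.649, 0.25] pointing down, gripper open.
Joint ranges: [-2.59, 2.59], [-0.33, 1.99], [-1.39, 1.29], [0.1, 2.45], [-1.04, 4.18], [0.21, 1.99], [-2.66, 2.66]. Speed limits (rad/s): [2.57, 2.57, 3.14, 3.14, 3.14, 3.14, 3.14].

## Interface

Orientations are given as a unit quaternion [x, y, z, w].
In Python, from bench import get_state, capture, sign_off, nose_length gives the robot as it stands. The module is installed in compiled form; this text tells all that it offers.
- The arm moves only by the tool arm_command, never from a script. Its argument "targets" is a list of rows, each a list of 7 numbers: the opening, from 0 (shut) to 1 (fully open), then the shift along the tool's x, y, z in units of 50 mm (1.0 is 50 mm), then the turn, a rotation vector about the tool's x, y, z in units of 6 degrees (1.0 is 6 degrees). A call has 1 to 12 rows; each row is the pose to reach, as a shift and turn from the pose commanded when the call began, along the tool's axes at that moment; what a row does not reach only later rows make up. A row lasts 1/10 s, in which the tool goes at most 50 mm and 8.59 degrees, less where a joint would pass 70% of its speed; a pose out of reach is approached as far as the arm can. A call with a gripper value outside its range is refused whole. The fingers move at their own pace and stop on an object; "grip_force" is the grip in N (left out, the last holds). Time passes only in rows, so rows that repeat a pose let the fingers close. It gives the time, the measured TCP pose, the force, the opening and the grip force at its end, in the units of the state.
- get_state(): the state, without advancing time (a new reading comes with each control period).
- capture(name): name is "side" or "top"; returns a dict with "color" (420x560x3 uint8, red, green, blue), "fovy" (degrees; the focal length in pixels is half the picture's height over the tangent of half this angle, whatever the lens; pixels are square), "cx", "cy" (the principal point, pixels), "view" (4x4, takes a point from world to camera coordinates). Camera axes: x right, y down, z forward; pixel columns grow to the right and rows downward; lengths in m; the calibration is good to about 2 mm. A picture is of the moment at which its call begins. There is no depth.
- sign_off(): hands the job in; it is judged then, once.
The state is a dict: "t": time; "joint_positions": joint angles; "joint_vel": joint speeds; "joint_torque": joint torques, N m; "tool_pos": TCP position; "tool_rot": TCP orientation; "ft_force": force on the tool from outside, world axes, zero at the start; "wrist_torque": the same for the moment, N m; "width": finger opening in m; "grasp_force": force on a finger pad.
Only numpy, scipy, OpenCV 4.12 (cv2) and the standard library are available. Lean on these libraries where they do the work, as an engineer would, in place of code of your own. Each camera call takes 0.05 s, during which the arm holds its last target. There are 200 camera calls.

## Working session

There is one attempt and no reset: what is moved stays moved. The work goes in short steps, Python scripts to look and compute and a tool call to move; the robot and the scene stay as the last step left them, time stands still between calls to the robot, and variables do not carry over. Pictures are saved under pics/ and viewed, at most 10 in all, crops included, and the job is handed in when it is done.

Besides the shell and the picture viewer there is one more tool, called after "Request:" as a command line: name --pt "numbers of a row" for each row, then --argument value for the rest. arm_command: Moves the arm, as the interface text tells. Its arguments: {"type":"object","properties":{"targets":{"type":"array","items":{"type":"array","items":{"type":"number"}}},"grip_force":{"type":"number"}},"required":["targets"]}

```bash
mkdir -p pics; cat > h.py <<'E'
import numpy as np, cv2
from bench import get_state, capture, sign_off, nose_length
def save(n,f):
    c=capture(n); cv2.imwrite('pics/'+f,c['color'][:,:,::-1]); np.savez('pics/'+f+'.npz',**c); return c
def ray(c,u,v,z):
    f=c['color'].shape[0]/2/np.tan(np.radians(float(c['fovy']))/2)
    V=np.array(c['view']);R=V[:3,:3];o=-R.T@V[:3,3]
    d=R.T@np.array([(u-c['cx'])/f,(v-c['cy'])/f,1]); return o+d*(z-o[2])/d[2]
def proj(c,p):
    f=c['color'].shape[0]/2/np.tan(np.radians(float(c['fovy']))/2)
    V=np.array(c['view']);q=V[:3,:3]@np.array(p)+V[:3,3]; return np.array([c['cx']+f*q[0]/q[2],c['cy']+f*q[1]/q[2]])
E
python3 - <<'E'
from h import *
for n in('top','side'):
    c=save(n,n+'0.png'); print(n,c['fovy'],c['cx'],c['cy'],np.round(c['view'],3).tolist())
s=get_state();print(s['t'],s['tool_pos'],s['tool_rot'],s['width'],nose_length)
E
```

```text
top 48.09070304814288 278.405390105463 212.97566159236942 [[-0.015, -1.0, 0.01, -0.108], [-0.982, 0.013, -0.191, 0.536], [0.191, -0.013, -0.982, 0.804], [0.0, 0.0, 0.0, 1.0]]
side 43.36215507428416 281.5026963141269 210.19800971779412 [[0.997, 0.077, -0.02, -0.505], [0.023, -0.524, -0.851, -0.024], [-0.076, 0.848, -0.525, 1.115], [0.0, 0.0, 0.0, 1.0]]
0.1 [ 0.18499138 -0.6486279   0.2493387 ] [ 9.90366271e-01  1.38469524e-01 -1.56625382e-04 -9.02567006e-04] 0.08545620471474608 0.019
```

View pics/top0.png

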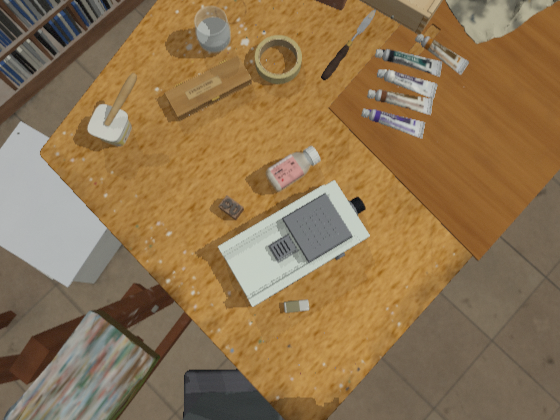

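View pics/side0.png

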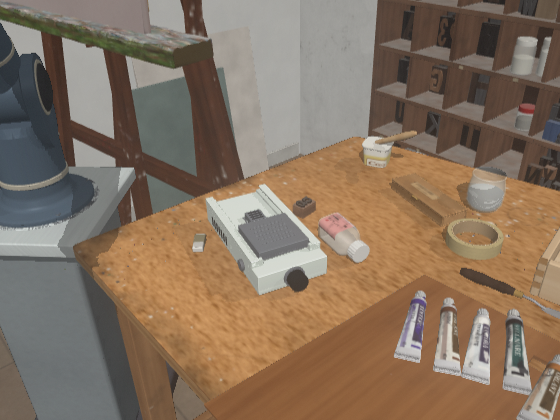

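The top view shows the white unit with the grey cover at about (318,226), the tab at (283,247) and the hose at (357,206). The cover slides left and down in the picture. The bottle is at (292,168), the block at (231,208) and the eraser at (296,306). The side view agrees.

```bash
python3 - <<'E'
from h import *
c=dict(np.load('pics/top0.png.npz'));im=c['color']
hsv=cv2.cvtColor(im,cv2.COLOR_RGB2HSV)
H,S,V=cv2.split(hsv)
roi=np.zeros(S.shape,np.uint8);roi[175:310,210:380]=1
def big(m,k):
    m=cv2.morphologyEx(m,cv2.MORPH_OPEN,np.ones((3,3)))
    cs,_=cv2.findContours(m,cv2.RETR_EXTERNAL,cv2.CHAIN_APPROX_NONE)
    return sorted(cs,key=cv2.contourArea)[::-1][:k]
def rep(n,ct,z):
    r=cv2.minAreaRect(ct);b=cv2.boxPoints(r)
    P=np.array([ray(c,u,v,z)[:2] for u,v in b])
    print(n,cv2.contourArea(ct),np.round(b,1).tolist(),'W',np.round(P,4).tolist(),'ctr',np.round(P.mean(0),4),'sides',np.round([np.linalg.norm(P[1]-P[0]),np.linalg.norm(P[2]-P[1])],4),'ang',np.round(np.degrees([np.arctan2(*(P[1]-P[0])[::-1]),np.arctan2(*(P[2]-P[1])[::-1])]),1))
w=((S<60)&(V>140)).astype(np.uint8)*roi
rep('unit',big(w,1)[0],0.0525)
d=((S<70)&(V<125)).astype(np.uint8)*roi
for ct in big(d,4): rep('dark',ct,0.06 if cv2.contourArea(ct)>1000 else 0.052)
cv2.imwrite('pics/crop.png',cv2.resize(im[170:320,205:385,::-1],None,fx=4,fy=4,interpolation=cv2.INTER_CUBIC))
E
```

```text
unit 9225.0 [[216.10000610351562, 246.8000030517578], [334.1000061035156, 175.89999389648438], [370.1000061035156, 235.89999389648438], [252.10000610351562, 306.79998779296875]] W [[0.474, -0.0034], [0.6026, -0.2201], [0.4898, -0.281], [0.3676, -0.0674]] ctr [ 0.4835 -0.143 ] sides [0.252  0.1282] ang [ -59.3 -151.7]
dark 1823.0 [[258.70001220703125, 230.10000610351562], [324.8999938964844, 192.6999969482422], [345.8999938964844, 229.8000030517578], [279.70001220703125, 267.20001220703125]] W [[0.502, -0.0802], [0.5692, -0.2011], [0.5003, -0.2364], [0.4353, -0.1168]] ctr [ 0.5017 -0.1586] sides [0.1382 0.0774] ang [ -60.9 -152.8]
dark 104.5 [[349.1000061035156, 201.60000610351562], [357.8999938964844, 196.10000610351562], [365.3999938964844, 208.0], [356.6000061035156, 213.5]] W [[0.5538, -0.2458], [0.5639, -0.2624], [0.5414, -0.275], [0.5313, -0.2584]] ctr [ 0.5476 -0.2604] sides [0.0195 0.0259] ang [ -58.7 -150.8]
dark 45.0 [[225.39999389648438, 199.1999969482422], [233.1999969482422, 196.39999389648438], [238.10000610351562, 209.8000030517578], [230.1999969482422, 212.60000610351562]] W [[0.5611, -0.0194], [0.5663, -0.0338], [0.5411, -0.0427], [0.536, -0.0285]] ctr [ 0.5511 -0.0311] sides [0.0153 0.0267] ang [ -70.2 -160.4]
dark 39.5 [[328.6000061035156, 245.60000610351562], [345.8999938964844, 235.1999969482422], [348.1000061035156, 238.8000030517578], [330.70001220703125, 249.1999969482422]] W [[0.4732, -0.2053], [0.4917, -0.2373], [0.4852, -0.2409], [0.4668, -0.2089]] ctr [ 0.4792 -0.2231] sides [0.037  0.0074] ang [ -60.1 -151.3]
```

View pics/crop.png

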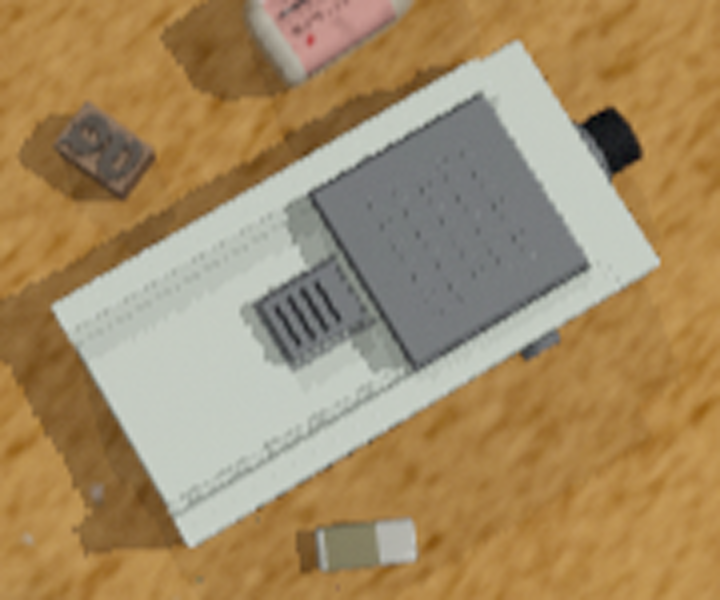

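The crop shows these corners (crop pixels, 4x, offset 205,170):
- **Cover top:** (312,193), (483,93), (588,268), (416,370).
- **Rail tops:** (52,306), (519,41), (660,263), (190,547).
- **Tab:** around (257,300) to (373,320).

Next I'll turn these into the unit's pose.

```bash
cat > pose.py <<'E'
from h import *
c=dict(np.load('pics/top0.png.npz'))
X=lambda p,z:np.array([ray(c,(x+.5)/4-.5+205,(y+.5)/4-.5+170,z)[:2] for x,y in p])
def fit(P,L):  # rigid fit of local points L to world P
    A=P-P.mean(0);B=L-L.mean(0)
    th=np.arctan2((B[:,0]*A[:,1]-B[:,1]*A[:,0]).sum(),(A*B).sum())
    R=np.array([[np.cos(th),-np.sin(th)],[np.sin(th),np.cos(th)]]);o=P.mean(0)-R@L.mean(0)
    return o,th,np.abs(P-o-L@R.T).max()
# order: far(+y) top, hose top, hose bottom, far bottom; unit +x is up-right in picture
def L(w,l,y0): return np.array([[w/2,y0+l/2],[w/2,y0-l/2],[-w/2,y0-l/2],[-w/2,y0+l/2]])
r1=fit(X([(52,306),(519,41),(660,263),(190,547)],.0525),L(.124,.25,0))
r2=fit(X([(312,193),(483,93),(588,268),(416,370)],.060),L(.09,.092,-.046))
print(r1,np.degrees(r1[1]),r2,np.degrees(r2[1]))
E
python3 - <<'E'
from pose import *
from scipy.spatial.transform import Rotation as Ro
o=r1[0];th=r1[1];print('avg',o,np.degrees(th))
s=get_state();R=Ro.from_quat(s['tool_rot']);p=s['tool_pos']
W=lambda x,y,z:np.r_[o+np.array([[np.cos(th),-np.sin(th)],[np.sin(th),np.cos(th)]])@[x,y],z]
Rt=Ro.from_euler('z',th)*Ro.from_matrix(np.array([[0,1,0],[1,0,0],[0,0,-1]]))
for n,q in dict(tab=W(0,.026,.12),back=W(0,-.110,.12),end=W(0,0,.1)).items():
    print(n,q,np.linalg.norm(q[:2]),R.inv().apply(q-p)/.05)
print('turn',np.degrees((R.inv()*Rt).as_rotvec())/6)
E
```

```text
(array([ 0.48226836, -0.14350658]), np.float64(0.5175466942740459), np.float64(0.002997825283830413)) 29.653241282850356 (array([ 0.48340618, -0.14474723]), np.float64(0.5117513538767802), np.float64(0.0013480510871278278)) 29.32119273724536
avg [ 0.48226836 -0.14350658] 29.653241282850356
tab [ 0.46940487 -0.12091165  0.12      ] 0.48472730010680554 [ 8.36504293 -8.58471144  2.60199378]
back [ 0.53669081 -0.23910049  0.12      ] 0.5875424016827507 [ 9.01084041 -5.94249233  2.59711663]
end [ 0.48226836 -0.14350658  0.1       ] 0.5031668754566446 [ 8.48852832 -8.07884886  3.00106071]
turn [-1.29473457e-02 -1.54201705e-02 -1.72891024e+01]
```

Request:
arm_command --pt "0 8.4 -8.6 1.6 0 0 -17.3" --pt "0 8.4 -8.6 1.6 0 0 -17.3" --pt "0 8.4 -8.6 1.6 0 0 -17.3" --pt "0 8.4 -8.6 1.6 0 0 -17.3" --pt "0 8.4 -8.6 1.6 0 0 -17.3" --pt "0 8.4 -8.6 1.6 0 0 -17.3" --pt "0 8.4 -8.6 1.6 0 0 -17.3" --pt "0 8.4 -8.6 1.6 0 0 -17.3" --pt "0 8.4 -8.6 1.6 0 0 -17.3" --pt "0 8.4 -8.6 1.6 0 0 -17.3" --pt "0 8.4 -8.6 1.6 0 0 -17.3" --pt "0 8.4 -8.6 1.6 0 0 -17.3"

```text
t: 1.3
tool_pos: [0.4685, -0.1244, 0.1709]
tool_rot: [0.505, 0.863, -0.0, 0.0]
ft_force: [1.4, -0.5, 0.9]
width: -0.0002
grasp_force: 0.0
```

Request:
arm_command --pt "0 0 0 0 0 0 0" --pt "0 0 0 0 0 0 0"

```text
t: 1.5
tool_pos: [0.4681, -0.1248, 0.1707]
tool_rot: [0.506, 0.862, -0.0, -0.001]
ft_force: [-1.2, 0.1, -0.5]
width: -0.0001
grasp_force: 0.0
```

Request:
arm_command --pt "0 0.02 0.06 0.8 0 0 0" --pt "0 0.02 0.06 1.5 0 0 0" --pt "0 0.02 0.06 1.8 0 0 0" --pt "0 0.02 0.06 1.9 0 0 0" --pt "0 0.02 0.06 1.95 0 0 0" --pt "0 0.02 0.06 2.0 0 0 0" --pt "0 0.02 0.06 2.05 0 0 0" --pt "0 0.02 0.06 2.1 0 0 0" --pt "0 0.02 0.06 2.15 0 0 0" --pt "0 0.02 0.06 2.19 0 0 0" --pt "0 0.02 0.06 2.19 0 0 0"

```text
t: 2.6
tool_pos: [0.4709, -0.1243, 0.0626]
tool_rot: [0.507, 0.862, -0.0, 0.001]
ft_force: [-0.8, -0.6, 3.8]
width: 0.0001
grasp_force: 1.8
```

Request:
arm_command --pt "0 0 0 0.02 0 0 0" --pt "0 0 0 0.05 0 0 0" --pt "0 0 0 0.08 0 0 0" --pt "0 0 0 0.1 0 0 0" --pt "0 0 0 0.1 0 0 0"

```text
t: 3.1
tool_pos: [0.4711, -0.1243, 0.0607]
tool_rot: [0.507, 0.862, -0.002, 0.002]
ft_force: [-10.0, -0.2, 38.8]
width: -0.0001
grasp_force: 19.2
```

Request:
arm_command --pt "0 0 0 -0.5 0 0 0" --pt "0 0 0 -1.4 0 0 0" --pt "0 -1 0 -1.4 0 0 0" --pt "0 -2 0 -1.4 0 0 0" --pt "0 -2.8 0 -1.4 0 0 0" --pt "0 -2.8 0 -1.4 0 0 0" --pt "0 -2.8 0 -1.4 0 0 0"

```text
t: 3.8
tool_pos: [0.5381, -0.2465, 0.1263]
tool_rot: [0.508, 0.861, 0.0, -0.0]
ft_force: [-0.6, 0.7, 0.4]
width: 0.0
grasp_force: 0.0
```

```bash
python3 - <<'E'
from h import *
c=save('top','top1.png');d=save('side','side1.png')
a=cv2.resize(c['color'][170:320,215:385,::-1],(510,450));b=cv2.resize(d['color'][170:300,190:350,::-1],(510,415))
cv2.imwrite('pics/v1.png',np.hstack([a[:415,:400],b[:, :390]]))
s=get_state();p=s['tool_pos'];print(p,s['ft_force'])
t=np.radians(29.5);v=p[:2]-[.4828,-.1441];print('unit',v@[np.cos(t),np.sin(t)],v@[-np.sin(t),np.cos(t)])
E
```

```text
[ 0.53778117 -0.24445686  0.12654101] [ 0.14323633  0.16350311 -0.12089279]
unit -0.0015649072565637055 -0.11442019197516261
```

View pics/v1.png

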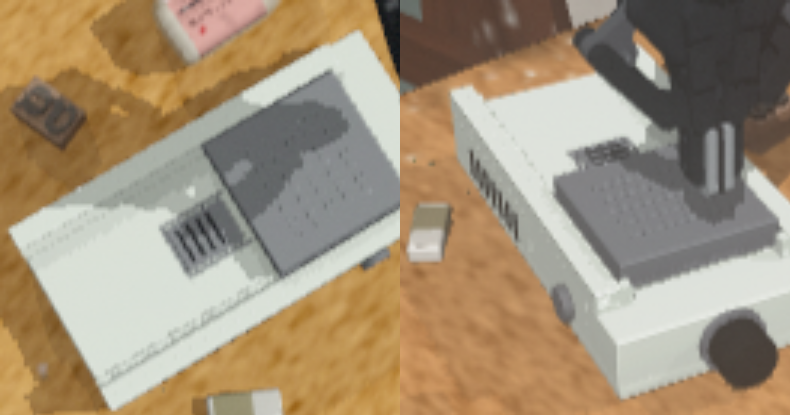

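The tab now lies flat at about (200,235) in the left crop, and the cover is still on its seat. In the right crop the shut fingers hang behind the cover. I'll lower them slowly onto the bare deck side.

Request:
arm_command --pt "0 0 0.03 0.5 0 0 0" --pt "0 0 0.03 0.9 0 0 0" --pt "0 0 0.03 0.95 0 0 0" --pt "0 0 0.03 1.0 0 0 0" --pt "0 0 0.03 1.05 0 0 0" --pt "0 0 0.03 1.1 0 0 0" --pt "0 0 0.03 1.1 0 0 0"

```text
t: 4.6
tool_pos: [0.5397, -0.2454, 0.072]
tool_rot: [0.507, 0.862, -0.0, 0.0]
ft_force: [-0.1, -0.7, -0.5]
width: 0.0002
grasp_force: 0.0
```

Request:
arm_command --pt "0 0 0 0.12 0 0 0" --pt "0 0.1 0 0.12 0 0 0" --pt "0 0.2 0 0.12 0 0 0" --pt "0 0.3 0 0.12 0 0 0" --pt "0 0.4 0 0.12 0 0 0" --pt "0 0.5 0 0.12 0 0 0" --pt "0 0.6 0 0.12 0 0 0" --pt "0 0.7 0 0.12 0 0 0" --pt "0 0.8 0 0.12 0 0 0"

```text
t: 5.5
tool_pos: [0.52, -0.2101, 0.0658]
tool_rot: [0.507, 0.862, -0.0, 0.0]
ft_force: [0.4, -0.4, 0.8]
width: 0.0002
grasp_force: 0.5
```

Request:
arm_command --pt "0 0.15 0 0 0 0 0" --pt "0 0.3 0 0 0 0 0" --pt "0 0.45 0 0 0 0 0" --pt "0 0.6 0 0 0 0 0" --pt "0 0.75 0 0 0 0 0" --pt "0 0.9 0 0 0 0 0" --pt "0 1.05 0 0 0 0 0" --pt "0 1.2 0 0 0 0 0" --pt "0 1.3 0 0 0 0 0" --pt "0 1.4 0 0 0 0 0" --pt "0 1.45 0 0 0 0 0" --pt "0 1.45 0 0 0 0 0"

```text
t: 6.7
tool_pos: [0.4846, -0.1465, 0.0656]
tool_rot: [0.507, 0.862, 0.0, -0.0]
ft_force: [-0.3, -0.2, 0.8]
width: 0.0001
grasp_force: 0.0
```

```bash
python3 - <<'E'
from h import *
c=save('top','top2.png');d=save('side','side2.png')
a=cv2.resize(c['color'][170:320,215:385,::-1],(510,450));b=cv2.resize(d['color'][170:300,190:350,::-1],(510,415))
cv2.imwrite('pics/v2.png',np.hstack([a[:415,:400],b[:, :390]]))
s=get_state();p=s['tool_pos'];print(p,s['ft_force'])
t=np.radians(29.5);v=p[:2]-[.4828,-.1441];print('unit',v@[np.cos(t),np.sin(t)],v@[-np.sin(t),np.cos(t)])
E
```

```text
[ 0.48479239 -0.14658486  0.06549936] [-0.09510991 -0.24184887  0.47146314]
unit 0.0005104822130321249 -0.0031438156604825626
```

View pics/v2.png

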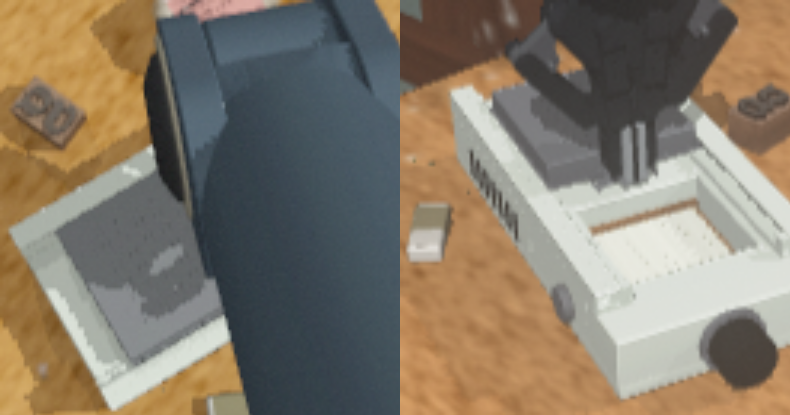

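The opening is uncovered in the right crop. In the left crop the cover's front edge, from (57,232) to (137,362), stops short of the deck's end. I'll back off, lift clear and then measure.

Request:
arm_command --pt "0 -0.2 0 0 0 0 0" --pt "0 -0.4 0 0 0 0 0" --pt "0 -0.4 0 -1 0 0 0" --pt "0 -0.4 0 -2 0 0 0" --pt "0 -1.4 0 -3 0 0 0" --pt "0 -2.4 0 -3 0 0 0" --pt "0 -3.4 0 -3 0 0 0" --pt "0 -4.4 0 -3 0 0 0" --pt "0 -5 0 -3 0 0 0" --pt "0 -5 0 -3 0 0 0" --pt "0 -5 0 -3 0 0 0"

```text
t: 7.9
tool_pos: [0.6059, -0.3672, 0.2144]
tool_rot: [0.508, 0.861, 0.0, -0.001]
ft_force: [0.2, 0.5, 0.1]
width: -0.0
grasp_force: 0.0
```

```bash
python3 - <<'E'
from h import *
c=save('top','top3.png')
cv2.imwrite('pics/v3.png',cv2.resize(c['color'][170:320,205:385,::-1],None,fx=4,fy=4,interpolation=cv2.INTER_CUBIC))
s=get_state();print(s['t'],s['tool_pos'],s['ft_force'])
E
```

```text
7.95 [ 0.60606682 -0.36536433  0.21494707] [0.59440447 0.58867505 0.25371458]
```

View pics/v3.png

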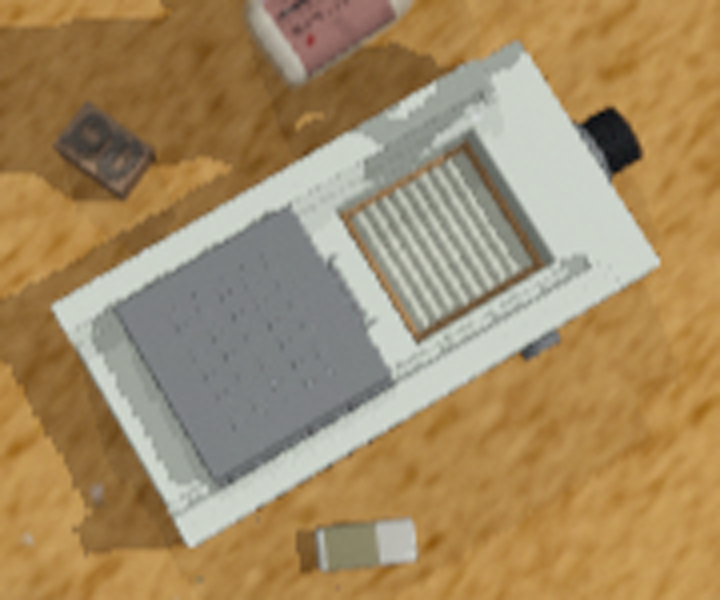

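The opening is fully visible, and the cover (corners (113,308), (293,207), (392,380), (218,484)) lies short of the deck's end. The eraser, bottle and block haven't moved. I'll check the cover's y numerically and hand in if it has margin.

```bash
python3 - <<'E'
from pose import *
P=X([(113,308),(293,207),(392,380),(218,484)],.06)
t=r1[1]; y=[((P.mean(0)-r[0])@[-np.sin(t),np.cos(t)]) for r in(r1,r2)]
print(y)
if all(.043<v<.073 for v in y): print(sign_off())
E
```

```text
(array([ 0.48226836, -0.14350658]), np.float64(0.5175466942740459), np.float64(0.002997825283830413)) 29.653241282850356 (array([ 0.48340618, -0.14474723]), np.float64(0.5117513538767802), np.float64(0.0013480510871278278)) 29.32119273724536
[np.float64(0.05372469567799267), np.float64(0.05536580656551441)]
the job is handed in; nothing more can be done
None
```

The job is handed in: the tab is fully down, the cover sits at about y = +54 mm (allowed +37 to +79) with the opening uncovered, and the eraser, bottle and type block look unmoved; the hand-in call returned no verdict.

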